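Set out a tested meter and its fittings for the as-left record

ROBOT

A 6-joint arm with a two-finger parallel gripper is mounted at the origin on the work surface. World frame = base frame: x ahead of the robot, y to its left, z up, the work surface at z = 0. Lengths are in m, angles in rad, forces in N, time in s.
With the tool pointing down it reaches from about 0.35 to 0.8 m from the base axis. Payload 7.3 kg.
Tool frame: the origin (TCP) lies between the finger pads; the fingertips stand 25 mm ahead of it and the grasp point (between the pads) lies 6 mm ahead of it (r.tip_extent is the distance from the TCP to the fingertips, in m); z points along the fingers, y is the line along which they close (so a half turn about z gives the same grasp; the last joint's range is limited). The gripper opens to 85 mm and grips with 20 to 120 N. Pads are 22 mm wide; open, the fingers measure 114 mm over their backs; the gripper's body (76 mm by 85 mm) begins 54 mm behind the grasp point. The pads swing forward as they close: fully open they stand 13 mm farther back than shut.
Start: joints at [1.039, 0.342, 1.524, -0, 1.275, -0.146], TCP at [0.198, 0.486, 0.256] pointing down, gripper open.
Joint ranges: [-2.53, 2.53], [-0.77, 2.02], [0.04, 2.7], [-1, 4.14], [0.28, 2.66], [-3.11, 3.11]. Speed limits (rad/s): [2.57, 2.57, 3.14, 3.14, 3.14, 3.14].

INTERFACE

Orientations are given as a unit quaternion [x, y, z, w].
In Python, from workcell import r, command_gripper, optics gives the robot as it stands. The module is installed in compiled form; this text tells all that it offers. Calls block until the motion is done:
- r.reach(position, orientation): joint-space move of the TCP to a pose.
- r.move_straight(position, orientation=None, speed=0.15, max_force=None): straight line of the TCP; orientation=None keeps the orientation; speed is the mean speed in m/s. With max_force (N) it stops when the force on the tool has changed by that much, and returns True; else False.
- r.movej(angles): joint-space move.
- command_gripper(opening, force=None): finger opening in m; force is the grip in N (None keeps the last); returns when the fingers have stopped.
- r.hold(seconds).
- r.solve_ik(position, orientation): joint angles nearest the present ones, or None.
- r.read_state(): the state.
- optics.get_image(name): name is "side" or "top" or "wrist"; returns (picture, depth): 480x640x3 uint8, red, green, blue; 480x640 float32, m along the optical axis (not along the pixel's ray), 0 where there is no reading.
- optics.camera_model(name): a dict with "K" (3x3 intrinsics, pixels), "R" (3x3) and "t" (3): a world point X has camera coordinates R X + t; the wrist camera has in their place "tool_from_camera" (4x4, takes a point from camera to tool coordinates, whose origin is the TCP and whose axes are the flange's). Camera axes: x right, y down, z forward; pixel columns grow to the right and rows downward; lengths in m; the calibration is good to about 2 mm. A picture is of the moment at which its call begins: read the wrist's pose just before it. camera_model takes no time and is no camera call.
A pose or a line that the arm cannot do raises r.PlanningError and nothing moves.
- r.finish_job(): hands the job in; it is judged then, once.
The state is a dict: "time_s": time; "joint_positions": joint angles; "dq": joint speeds; "tau": joint torques, N m; "eef_pos": TCP position; "eef_rot": TCP orientation; "contact_force": force on the tool from outside, world axes, zero at the start; "torque": the same for the moment, N m; "grip_width": finger opening in m; "grip_force": force on a finger pad.
Only numpy, scipy, OpenCV 4.12 (cv2) and the standard library are available. Lean on these libraries where they do the work, as an engineer would, in place of code of your own. Each camera call takes 0.05 s, during which the arm holds its last target. There are 200 camera calls.

TASK

The test run is over, so set out the meter set for its record: lift the smart meter off the slide carriage and, without dropping it, rest it face up on the sloping reading stand with a long side flat against the ledge. In the fittings tray stand the black coupling in the left pocket and the stainless threaded adaptor in the right pocket (left and right as seen from the robot), put the grey dust plug into the top of the coupling, and lay the chrome probe by its stem across the two notched rests behind the pockets. The brass strainer belongs to the next job: leave it standing where it is.

Things in the scene. Friction and masses are not known exactly. Their poses are not given: they have to be found in the camera images.
- meter: Smart water meter, light grey polymer, 0.4 kg: block 58 (x) by 86 (y) mm, 34 high; black pipe stubs (24 dia) stand out 16 at both y ends; on top a round register, 56 dia, up to 56 high, with dark display. Origin: centre of its flat underside, z up through the register. Starts face up in the carriage's nest (rim 5 high), origin 38 above the bench. Grip across the 58 mm, above the rim.
- coupling: Black plastic pipe coupling standing on end, 90 g, 58 mm high: two ribbed nuts 50 dia with a 40 dia waist between (z 21 to 37); its top is open, a round bore 35 dia and 21 deep. Origin: centre of its underside, z along its axis.
- plug: Grey plastic dust plug standing on its nose, 25 g: tapered nose 24 to 29 mm dia, 10 high; flange 46 dia, z 10 to 14; round grip 20 dia, z 14 to 34. Origin: centre of the nose's underside, z up its axis. Fully in, its flange lies on the coupling's rim and its origin is 48 mm above the coupling's origin.
- adaptor: Stainless threaded adaptor standing on its hexagon, 190 g: hexagon 36 mm across flats, 41.6 across corners, 16 high; above it a threaded spigot 30 dia, up to 50 high. Origin: centre of its underside, z along its axis.
- probe: Chrome temperature probe, 110 g, lying on the bench: round stem 10 mm dia, 140 long, then a hexagon 18 across flats, 16 long, then a connector 14 dia, 22 long. Origin: on the stem's axis at the balance point, 90 from the stem's tip, 50 from the hexagon, 8 above the bench at the start; x along the stem (within 2 degrees) towards the connector. Grip across the stem at the origin.
- strainer: Brass strainer standing on the bench among the parts, to be left alone: foot 38 mm dia, waist 24, flange 48 dia at the top, 44 high. Origin: centre of its underside.
- stand_plate: Sloping aluminium plate of the reading stand, fixed: 150 mm wide (y), rising 118 from the ledge at 22 degrees, low edge to the robot. Ledge: black lip 130 wide, 10 high off the plate, 4 thick. Origin: on the plate's face at the middle of the ledge's inner side, 22 above the bench; x up the slope, y along the ledge, z square out of the plate. Meter at the ledge: origin at x 29, z 0.
- tray: Grey fittings tray, fixed, 144 (x) by 186 (y) mm, floor 6 thick. Origin: centre of underside; x away from the robot, y to its left. Two like pockets 68 square inside, wall tops at z 20: left centred at x -28, y 46, right at x -28, y -46. Behind: two V-notched rests (90 degrees, mouth 34) at x 50, y 36 and -36, 6 thick, tops z 53; a stem lying in both has its axis at z 41, along y.
- carriage: Aluminium slide carriage, locked on its rail: bed 96 by 136 mm, its top 12 above the origin and 38 above the bench. Origin: centre of the bed's underside; x away from the robot, y along the rail. The meter sits on it at the start, pipe stubs along y.
- probe_shoulder (a point): Point on the probe's stem axis where the stem meets the hexagon, 50 mm from the probe's origin.
Not all that is in view belongs to the job. What is shaped like the adaptor but green is not meant. Leave any blue look-alike of the coupling alone.

How it is judged:
At the end, for the whole second after the job is handed in: Meter flat on the slope, face up, long side within 10 mm and 0.15 rad of the ledge; coupling (12 mm) and adaptor (17 mm) upright on the floors of the left and right pockets; plug fully in; stem in both notches, hexagon outside them; strainer within 20 mm of its start; all at rest (x of meter in the frame of stand_plate between 0.025 and 0.039 m and y of meter in the frame of stand_plate between -0.025 and 0.025 m and z of meter in the frame of stand_plate between -0.004 and 0.004 m and angle between the z axis of meter and the z axis of stand_plate, either way round below 0.1 rad and angle between the y axis of meter and the y axis of stand_plate, either way round below 0.15 rad and angle between meter's own z axis and vertical below 0.6 rad and x of coupling in the frame of tray between -0.04 and -0.016 m and y of coupling in the frame of tray between 0.034 and 0.058 m and z of each of coupling, adaptor in the frame of tray below 0.01 m and angle between each of coupling, adaptor, strainer's own z axis and vertical below 0.1 rad and x of adaptor in the frame of tray between -0.045 and -0.011 m and y of adaptor in the frame of tray between -0.063 and -0.029 m and horizontal distance between plug and coupling below 0.008 m and angle between plug's own z axis and vertical below 0.12 rad and z of plug in the frame of coupling between 0.044 and 0.052 m and x of probe in the frame of tray between 0.042 and 0.058 m and y of probe in the frame of tray between -0.032 and 0.032 m and z of probe in the frame of tray between 0.036 and 0.046 m and angle between the x axis of probe and the y axis of tray, either way round below 0.12 rad and (y of probe_shoulder in the frame of tray above 0.039 m or y of probe_shoulder in the frame of tray below -0.039 m) and linear speed of each of meter, coupling, plug, adaptor, probe below 0.02 m/s and distance of strainer from where it was at the start of the episode below 0.02 m); the robot touches nothing.
It fails at once if the meter is dropped: it moves faster than 0.6 m/s out of the fingers (linear speed of meter above 0.6 m/s and contact force between the fingers and meter below 0.3 N).
It fails at once if the brass strainer is knocked over or pushed more than 25 mm (distance of strainer from where it was at the start of the episode above 0.025 m or angle between strainer's own z axis and vertical above 0.5 rad).
It also fails if it takes over 120 s, if anything falls off the work surface, if the arm or the gripper's body presses on something with over 40 N, if the wrist force passes 120 N, or if a joint passes its speed limit or range.

## Working session

There is one attempt and no reset: what is moved stays moved. The work goes in short steps, each a Python script; the robot and the scene stay as the last script left them, time stands still between calls to the robot, and variables do not carry over. Pictures are saved under pics/ and viewed, at most 14 in all, crops included, and the job is handed in when it is done.

```bash
mkdir -p pics; cat > h.py <<'E'
import numpy as np, cv2
from scipy.spatial.transform import Rotation as Rot
from workcell import r, command_gripper, optics
def cloud(name, d, pose=None):
    m=optics.camera_model(name); K=np.array(m["K"])
    v,u=np.mgrid[0:480,0:640]
    P=np.stack([(u-K[0,2])/K[0,0]*d,(v-K[1,2])/K[1,1]*d,d],-1)
    if name=="wrist":
        T=np.array(m["tool_from_camera"]); P=P@T[:3,:3].T+T[:3,3]
        p,q=pose; return P@Rot.from_quat(q).as_matrix().T+np.array(p)
    return (P-np.array(m["t"]))@np.array(m["R"])
def shot(name, fn=None):
    s=r.read_state(); im,d=optics.get_image(name)
    if fn: cv2.imwrite("pics/"+fn,im[:,:,::-1])
    return im,d,cloud(name,d,(s["eef_pos"],s["eef_rot"]))
def down(yaw):  # closing axis y at angle yaw from world y, tool z down
    return (Rot.from_euler('z',yaw)*Rot.from_quat([1,0,0,0])).as_quat()
E
python3 - <<'E'
from h import *
s=r.read_state(); print({k:np.round(v,3) for k,v in s.items()}, r.tip_extent)
for n in("top","side"):
    im,d,P=shot(n,n+"0.png"); np.savez(n+"0.npz",im=im,d=d,P=P)
    m=optics.camera_model(n); print(n,-np.array(m["R"]).T@np.array(m["t"]),m["K"])
E
```

```text
{'time_s': np.float64(0.0), 'joint_positions': array([ 1.039,  0.343,  1.525,  0.   ,  1.275, -0.146]), 'dq': array([ 0.001,  0.001, -0.002, -0.001,  0.   , -0.002]), 'tau': array([ 2.0000e-03, -4.3366e+01, -2.4603e+01,  0.0000e+00,  8.0000e-03,
       -0.0000e+00]), 'eef_pos': array([0.197, 0.486, 0.256]), 'eef_rot': array([ 0.192,  0.981, -0.001, -0.   ]), 'contact_force': array([ 0.143, -0.166, -0.888]), 'torque': array([-0.01 , -0.029, -0.011]), 'grip_force': np.float64(0.0), 'grip_width': np.float64(0.085)} 0.025
top [0.4363762  0.01310035 1.22449741] [[505.38728796   0.         322.90937005]
 [  0.         505.38728796 236.46090672]
 [  0.           0.           1.        ]]
side [ 0.213856   -0.63655412  0.48320412] [[439.72412845   0.         315.55773642]
 [  0.         439.72412845 243.85301585]
 [  0.           0.           1.        ]]
```

View pics/top0.png

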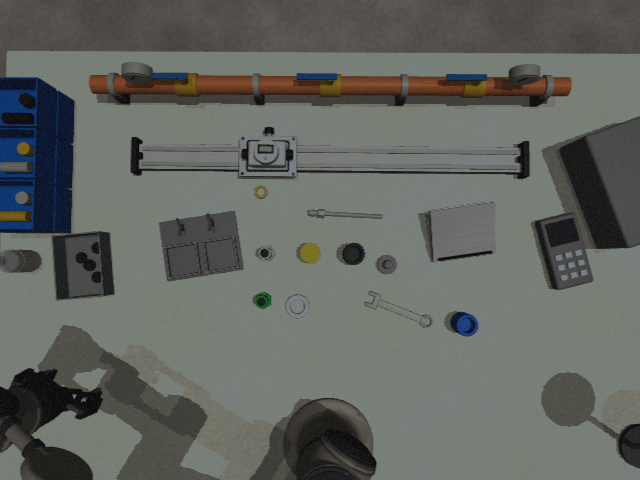

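View pics/side0.png

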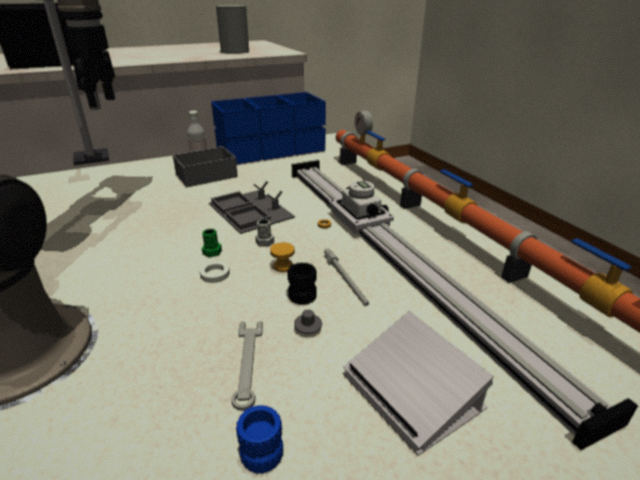

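Top view, with up = +x and left = +y: meter (267,155), tray (201,245), adaptor (265,254), strainer (310,253), coupling (352,254), plug (386,265), probe (345,214) with its connector to the left, and stand (462,232). The green and blue look-alikes are at (262,300) and (463,323). Next I measure each part.

```bash
cat > meas.py <<'E'
from h import *
def meas(P,d,box,zlo,zhi):
    u0,v0,u1,v1=box; Q=P[v0:v1,u0:u1]; D=d[v0:v1,u0:u1]
    m=(D>0)&(Q[...,2]>zlo)&(Q[...,2]<zhi)
    return Q[m]
def rect(q):
    (c,s,a)=cv2.minAreaRect((q[:,:2]*1000).astype(np.float32)); return np.round(c,1),np.round(s,1),round(a,1)
E
python3 - <<'E'
from meas import *
z=np.load("top0.npz");P,d=z["P"],z["d"]
print("bench",np.median(meas(P,d,(280,320,360,360),-.1,.1)[:,2]), [np.round(np.median(meas(P,d,(a,320,a+30,350),-.1,.1)[:,2]),4) for a in(120,540)])
for n,box,zl,zh in [("adaptor",(250,238,282,272),.04,.06),("strainer",(295,238,325,268),.035,.06),("coupling",(338,238,370,270),.045,.07),
  ("plug_fl",(372,250,402,280),.007,.05),("plug_grip",(372,250,402,280),.026,.05),("probe",(303,203,388,225),.006,.03),("meterreg",(235,130,300,182),.08,.11),("meterblk",(235,130,300,182),.06,.08),
  ("bed",(230,130,303,182),.034,.044),("tray",(150,200,250,290),.003,.1),("traywall",(150,200,250,290),.015,.026),("rests",(150,200,250,245),.03,.07),("stand",(420,195,505,270),.015,.09)]:
    q=meas(P,d,box,zl,zh)
    if len(q)<5: print(n,len(q)); continue
    print(n,len(q),"mean",np.round(q.mean(0)*1000,1),"zmax",np.round(np.percentile(q[:,2],95)*1000,1),*rect(q))
q=meas(P,d,(433,210,490,248),.02,.09);A=np.c_[q[:,:2],np.ones(len(q))];c=np.linalg.lstsq(A,q[:,2],rcond=None)[0];print("plane",c,np.degrees(np.arctan(np.hypot(*c[:2]))),np.degrees(np.arctan2(c[1],c[0])),np.std(A@c-q[:,2]))
E
```

```text
bench -0.00030265284188843704 [np.float64(-0.0001), np.float64(-0.0009)]
adaptor 130 mean [453.6 151.   50.2] zmax 53.8 [453.1 151. ] [27.7 27.9] 89.9
strainer 322 mean [455.   45.7  44. ] zmax 48.0 [455.   45.4] [44.4 44.5] 0.5
coupling 205 mean [453.7 -55.9  57.3] zmax 61.7 [453.  -55.6] [48.6 50.7] 0.4
plug_fl 283 mean [ 428.4 -137.9   17.6] zmax 34.7 [ 426.2 -139.2] [48.5 45.5] 38.3
plug_grip 60 mean [ 428.3 -137.9   33. ] zmax 36.6 [ 428.9 -137.5] [18.5 18.8] 87.2
probe 352 mean [548.3 -27.5  12.5] zmax 18.4 [545.7 -35.7] [179.3  49.5] 84.4
meterreg 501 mean [682.2 145.3  94. ] zmax 98.3 [682.8 145.9] [54.7 54.8] 71.2
meterblk 592 mean [679.9 143.3  70.5] zmax 75.7 [683.2 145.8] [118.6  57.9] 89.7
bed 1070 mean [678.5 145.7  39. ] zmax 43.0 [690.6 146.9] [111.4 136.2] 0.2
tray 4835 mean [471.9 310.1   9. ] zmax 22.0 [474.1 312.8] [215.9 240.6] 0.5
traywall 574 mean [445.5 306.5  20. ] zmax 23.8 [466.4 309.4] [124.6 170.9] 9.3
rests 119 mean [520.5 319.4  43.5] zmax 51.9 [520.2 317.7] [41.  79.3] 9.4
stand 3324 mean [ 505.2 -311.4   43.3] zmax 64.6 [ 504.  -313.3] [120.  152.2] 8.1
plane [ 0.40127841  0.0607529  -0.14073511] 22.089837682501635 8.609107025203475 0.0022777827269443987
```

```bash
python3 - <<'E'
from meas import *
T=np.array(optics.camera_model("wrist")["tool_from_camera"]);print(np.round(T,3))
off=T[:3,3]
def look(p,n,h=.30):
    yaw=0; q=down(yaw); f=Rot.from_quat(q).apply(T[:3,2]);c=Rot.from_quat(q).apply(off)
    z=h; pc=np.array([p[0],p[1],0])-f/f[2]*(-1)*0
    # camera axis hits the bench at p
    t=np.array([0,0,z]); cam=t+c; hit=cam-f*cam[2]/f[2]
    pos=[p[0]-hit[0],p[1]-hit[1],z]
    try: r.reach(pos,q)
    except r.PlanningError as e: print(n,"plan",pos,e); return
    im,d,P=shot("wrist",n+".png"); np.savez(n+".npz",im=im,d=d,P=P); print(n,np.round(pos,3),r.read_state()["time_s"])
look((.47,.31),"w_tray"); look((.46,.09),"w_parts"); look((.47,-.09),"w_parts2"); look((.50,-.31),"w_stand")
ims=[cv2.resize(cv2.imread("pics/"+n+".png"),(400,300)) for n in("w_tray","w_parts","w_parts2","w_stand")]
cv2.imwrite("pics/mos.png",np.vstack([np.hstack(ims[:2]),np.hstack(ims[2:])]))
E
```

```text
[[ 0.    -0.963 -0.271  0.07 ]
 [ 1.     0.     0.001 -0.001]
 [-0.001 -0.271  0.963 -0.118]
 [ 0.     0.     0.     1.   ]]
w_tray [0.518 0.309 0.3  ] 1.9917
w_parts [0.508 0.089 0.3  ] 2.925
w_parts2 [ 0.518 -0.091  0.3  ] 3.725
w_stand [ 0.548 -0.311  0.3  ] 4.6667
```

View pics/mos.png

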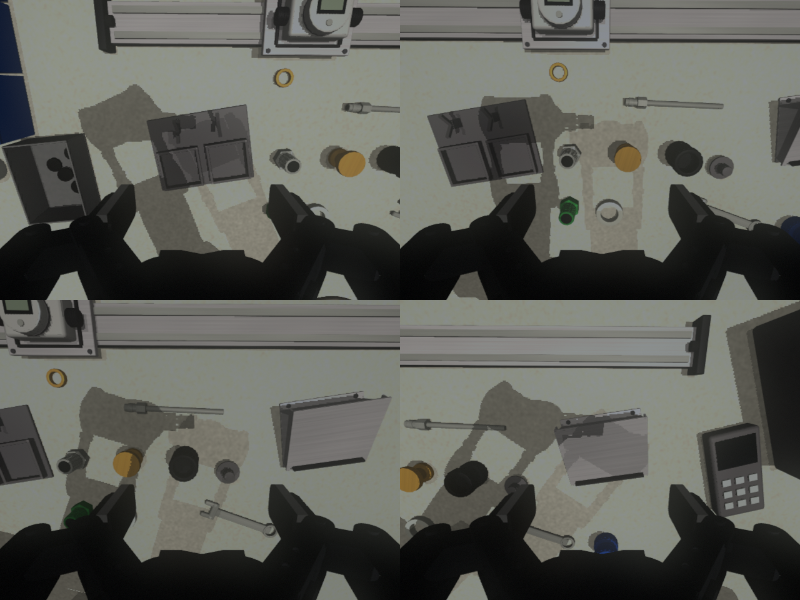

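The mosaic shows the tray, the three standing parts with the plug, the probe and the stand, all unobstructed from the wrist. I'll refine the poses from these clouds.

```bash
python3 - <<'E'
from meas import *
from scipy import ndimage
def L(n): z=np.load(n+".npz"); return z["P"],z["d"],z["im"]
def pts(n,x0,x1,y0,y1,z0,z1):
    P,d,im=L(n); Z=cv2.medianBlur(P[...,2].astype(np.float32),5)
    m=(d>0)&(P[...,0]>x0)&(P[...,0]<x1)&(P[...,1]>y0)&(P[...,1]<y1)&(Z>z0)&(Z<z1)
    l,k=ndimage.label(m); 
    if k>1 and z0<.01: m=l==1+np.argmax(ndimage.sum(m,l,range(1,k+1)))
    return P[m]
for n in("w_tray","w_parts","top0"):
    for z0,z1 in((.004,.1),(.014,.026),(.033,.07)):
        q=pts(n,.36,.57,.19,.43,z0,z1); print(n,z0,len(q),np.round(q.mean(0)*1e3,1),*rect(q))
for n in("w_parts","w_parts2","top0"):
    for nm,b in (("ad",(.42,.49,.12,.18,.04,.06)),("str",(.42,.49,.01,.08,.036,.06)),("cpl",(.42,.49,-.09,-.02,.05,.07)),("plg",(.41,.45,-.16,-.115,.026,.045))):
        q=pts(n,*b); print(n,nm,len(q),np.round(q.mean(0)*1e3,1) if len(q) else 0,*(rect(q) if len(q)>5 else []))
    q=pts(n,.52,.58,-.14,.06,.005,.03); 
    if len(q)>20:
        print(n,"probe",len(q),*rect(q)); c=np.polyfit(q[:,1],q[:,0],1); print("  line",c,"y range",np.percentile(q[:,1],[0,1,99,100]),"z",np.percentile(q[:,2],[50,90]))
        h=q[:,1]; print("  width by y",[(round(a*1e3),round(np.ptp(q[(h>=a)&(h<a+.006),0])*1e3,1)) for a in np.arange(-.05,.05,.006) if ((h>=a)&(h<a+.006)).sum()>2])
for n in("w_stand","w_parts2","top0"):
    q=pts(n,.40,.60,-.42,-.2,.008,.09)
    A=np.c_[q[:,:2],np.ones(len(q))];c=np.array([.4013,.0607,-.1407])
    for _ in range(6):
        k=np.abs(A@c-q[:,2])<.005; c=np.linalg.lstsq(A[k],q[k,2],rcond=None)[0]
    res=q[:,2]-A@c; nrm=np.r_[-c[:2],1];nrm/=np.linalg.norm(nrm); yaw=np.arctan2(c[1],c[0])
    on=q[np.abs(res)<.004]; led=q[(res>.005)&(q[:,2]<.045)]
    print(n,"slope",np.degrees(np.arccos(nrm[2])),"yaw",np.degrees(yaw),"plate",*rect(on),"led",len(led),np.round(led.mean(0)*1e3,1),*rect(led) if len(led)>5 else [])
    y_=np.r_[-np.sin(yaw),np.cos(yaw),0]; x_=np.cross(y_,nrm); o=on.mean(0); a=on@x_; b=on@y_
    la,lb=led@x_,led@y_
    print("  x_",x_,"plate a",np.percentile(a,[.5,99.5]),"b",np.percentile(b,[.5,99.5]),"ledge a",np.percentile(la,[2,50,98]),"b",np.percentile(lb,[2,98]),"planez",np.mean(on@nrm), "c",c)
E
```

```text
w_tray 0.004 18091 [470.7 308.9   9.5] [465.  309.5] [148.2 186.9] 9.4
w_tray 0.014 2502 [441.2 304.6  19.7] [461.3 308.8] [132.2 175. ] 13.0
w_tray 0.033 463 [515.5 318.6  43.8] [515.3 321. ] [40.5 85.4] 9.2
w_parts 0.004 18472 [470.9 306.7  10.7] [466.1 312.7] [143.9 194.1] 9.2
w_parts 0.014 3110 [444.  307.1  19.5] [460.9 315.8] [125.3 186.2] 9.3
w_parts 0.033 690 [515.9 317.9  43.3] [514.2 327.9] [ 40.7 101.1] 9.3
top0 0.004 4507 [470.6 309.4   9.2] [471.9 311.2] [145.4 188.1] 9.0
top0 0.014 326 [446.6 312.7  18.8] [468.3 311.4] [128.  174.2] 9.0
top0 0.033 93 [520.8 319.1  43.2] [519.9 317.5] [34.9 79.3] 10.0
w_parts ad 602 [451.3 149.7  50.1] [450.  150.1] [28.8 28.6] 80.7
w_parts str 1457 [452.4  45.   44.3] [451.8  44.8] [47.  46.9] 43.2
w_parts cpl 1114 [450.6 -55.7  56.9] [449.5 -56.5] [50.5 50.3] 12.8
w_parts plg 278 [ 425.5 -137.6   33.1] [ 424.7 -138.2] [19.1 20.4] 62.5
w_parts probe 1662 [546.2 -39.6] [178.5  19.9] 89.4
  line [0.04722942 0.54609698] y range [-0.12875838 -0.12561643  0.04890271  0.04968421] z [0.01222889 0.01784427]
  width by y [(-50, np.float64(9.0)),
[... 2583 characters left out ...]
led 585 [ 445.8 -322.3   29.9] [ 445.4 -322.2] [  6.5 129.6] 8.2
  x_ [0.91875677 0.13688539 0.3703355 ] plate a [0.37530817 0.49554509] b [-0.45848732 -0.30971934] ledge a [0.37370101 0.3768548  0.37827633] b [-0.44611087 -0.32190368] planez -0.12603079610975035 c [ 0.39432996  0.05875114 -0.1356661 ]
top0 slope 21.962899748185365 yaw 8.431051849407114 plate [ 503.9 -313.1] [119.4 151.2] 8.5 led 138 [ 453.2 -322.2   30.7] [ 467.7 -319.9] [ 46.1 133.5] 10.6
  x_ [0.91740355 0.13597845 0.37400614] plate a [0.37226583 0.49908129] b [-0.4578987  -0.30894364] ledge a [0.37640447 0.3803337  0.41702875] b [-0.44590146 -0.31943059] planez -0.12980825389309528 c [ 0.39891503  0.05912757 -0.1399734 ]
```

Wrist and top disagree by about 3 mm in x (the stated calibration is ±2 mm), so I take the mean. Sizes and heights all agree with the data. Coupling first.

```bash
cat > act.py <<'E'
from h import *
TRAY=np.array([.4685,.310]); TY=np.radians(9.25)
def tray(x,y): c,s=np.cos(TY),np.sin(TY); return TRAY+[c*x-s*y,s*x+c*y]
def q_for(yaw):
    c=[down(yaw),down(yaw+np.pi)]; j=[r.solve_ik([.5,.1,.2],q) for q in c]
    return c[int(np.argmin([9 if k is None else abs(k[5]) for k in j]))]
Z=.20
def pick(xy,z,yaw,open_,force):
    q=q_for(yaw); command_gripper(open_); r.reach([*xy,Z],q); r.move_straight([*xy,z+.03],speed=.25)
    hit=r.move_straight([*xy,z],speed=.08,max_force=12); command_gripper(0.0,force)
    s=r.read_state(); print("grip",hit,np.round(s["eef_pos"],4),s["grip_width"],s["grip_force"])
    r.move_straight([*xy,Z],speed=.2); s=r.read_state(); print("lift",s["grip_width"],s["grip_force"],s["time_s"])
def place(xy,z,yaw,open_,slow=.03,fmax=8,extra=.003):
    q=q_for(yaw); r.reach([*xy,Z],q); r.move_straight([*xy,z+slow],speed=.2)
    hit=r.move_straight([*xy,z-extra],speed=.04,max_force=fmax); s=r.read_state()
    print("place",hit,np.round(s["eef_pos"],4),np.round(s["contact_force"],1)); command_gripper(open_)
    r.move_straight([*xy,Z],speed=.25); print("t",r.read_state()["time_s"])
E
python3 - <<'E'
from act import *
pick((.452,-.0562),.053,np.pi/2,.085,40); print(r.tip_extent)
place(tray(-.028,.046),.059,np.pi/2,.068)
im,d,P=shot("wrist","a.png"); im,d,P=shot("top","b.png")
cv2.imwrite("pics/c1.png",np.hstack([cv2.resize(cv2.imread("pics/a.png"),(400,300)),cv2.resize(cv2.imread("pics/b.png")[180:330,130:330],(400,300))]))
E
```

```text
grip False [ 0.4523 -0.0563  0.0537] 0.04811770870686129 41.151486821472645
lift 0.047955064199018634 41.34035554714501 8.4667
0.025
place True [0.433  0.3508 0.0596] [-0.1 -0.8  5.1]
t 12.425
```

View pics/c1.png

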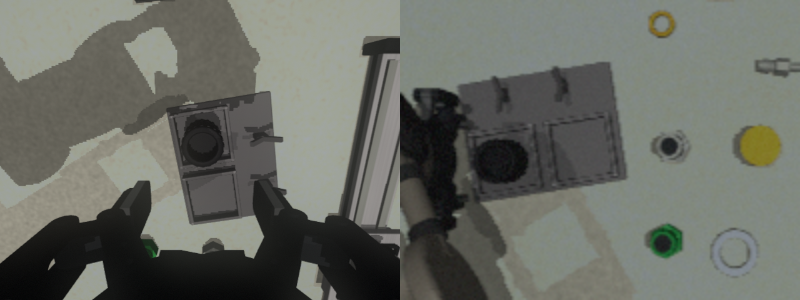

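The coupling stands in the left pocket (seen at (203,140) in the wrist half), upright and centred, at the expected contact height. Plug, adaptor and probe next.

```bash
python3 - <<'E'
from act import *
pick((.427,-.1383),.043,np.pi/2,.055,25)
place(tray(-.028,.046),.0545+.043,np.pi/2,.05,slow=.02,fmax=8,extra=.004)
pick((.452,.150),.046,np.pi/2,.07,40)
place(tray(-.028,-.046),.052,np.pi/2,.05)
im,d,P=shot("wrist","a2.png"); np.savez("w2.npz",im=im,d=d,P=P)
cv2.imwrite("pics/c2.png",cv2.imread("pics/a2.png"))
E
```

```text
grip False [ 0.4273 -0.1385  0.0435] 0.018952343856370457 25.23904323577881
lift 0.018945465345286988 24.784633219242096 17.1167
place True [0.4333 0.3509 0.0967] [0.1 0.4 2.4]
t 20.9667
grip False [0.4522 0.15   0.0465] 0.02795928500656334 39.20999765396118
lift 0.027879156680297494 39.509299993515015 24.6667
place True [0.4479 0.26   0.0526] [ 0.3 -0.2  6.5]
t 27.7083
```

View pics/c2.png

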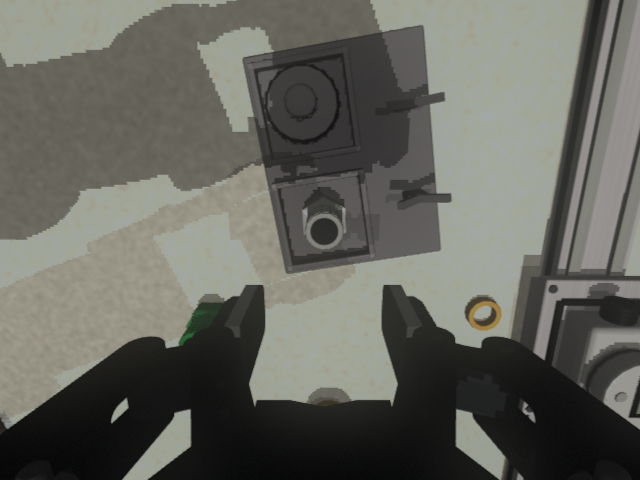

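The plug (301,101) sits in the coupling, and the adaptor (323,230) stands in the right pocket. Next the probe, then the meter pick.

```bash
python3 - <<'E'
from act import *
pick((.546,-.037),.0275,np.pi/2-np.radians(2.65),.045,40)
place(tray(.050,.002),.061,np.pi/2+TY,.030,slow=.03,fmax=6,extra=.006)
im,d,P=shot("wrist","a3.png"); im,d,P=shot("top","b3.png")
cv2.imwrite("pics/c3.png",np.hstack([cv2.resize(cv2.imread("pics/a3.png"),(400,300)),cv2.resize(cv2.imread("pics/b3.png")[180:330,130:330],(400,300))]))
E
```

```text
grip False [ 0.5463 -0.0371  0.028 ] 0.008472032701214766 39.09578740596771
lift 0.008323089322601044 38.994707465171814 31.85
place True [0.5173 0.32   0.0614] [-0.3 -0.1  4.6]
t 35.6417
```

View pics/c3.png

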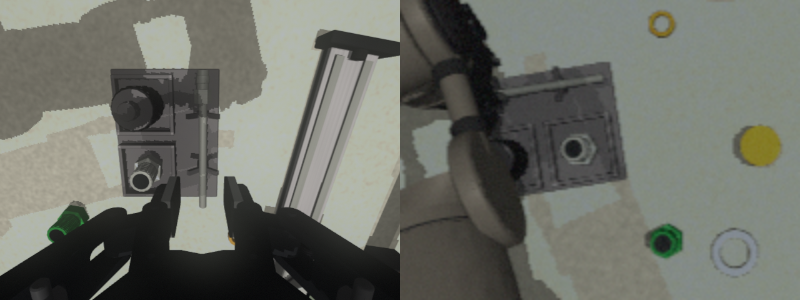

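```bash
python3 - <<'E'
from act import *
P=np.load("top0.npz")["P"]; k=(P[...,0]>.715)&(P[...,0]<.76)&(abs(P[...,1]-.145)<.03); q=P[k]; print("knob z",np.percentile(q[:,2],[50,90,100]), q[q[:,2]>.045][:,0].min() if (q[:,2]>.045).any() else 0)
P=np.load("w_parts.npz")["P"]; k=(P[...,0]>.60)&(P[...,0]<.76)&(abs(P[...,1]-.145)<.1)&(P[...,2]>.085)&(P[...,2]<.11);q=P[k];print("w meter",len(q),q.mean(0))
# stand frame
yaw=np.radians(8.5); a=np.radians(22); S=np.array([.452,-.322,.022])
R=(Rot.from_euler('z',yaw)*Rot.from_euler('y',-a)).as_matrix()
for sgn in(1,-1):
    z=-R[:,2]; y=sgn*R[:,0]; x=np.cross(y,z); q=Rot.from_matrix(np.c_[x,y,z]).as_quat()
    for h in(.035,.12):
        j=r.solve_ik(S+R@[.033,0,h],q); print(sgn,h,None if j is None else np.round(j,2))
    qd=down(-sgn*np.pi/2); j=r.solve_ik([.6815,.1455,.073],qd); print(" pick",None if j is None else np.round(j,2), "yaxis",Rot.from_quat(qd).apply([0,1,0]).round(2))
E
```

```text
knob z [0.0279076  0.04027934 0.04818734] 0.7188940677061552
w meter 2341 [0.6676245  0.14392109 0.09435828]
1 0.035 [-0.9   0.57  1.85  0.6   0.61 -1.53]
1 0.12 [-0.96  0.41  1.84  0.5   0.78 -1.45]
 pick [ 0.1   0.82  1.2  -0.    1.12 -3.04] yaxis [-1. -0.  0.]
-1 0.035 [-0.9   0.57  1.85  0.6   0.61  1.61]
-1 0.12 [-0.96  0.41  1.84  0.5   0.78  1.7 ]
 pick [ 0.1   0.82  1.2  -0.    1.12  0.1 ] yaxis [ 1. -0.  0.]
```

```bash
python3 - <<'E'
from act import *
yaw=np.radians(8.5); a=np.radians(22); S=np.array([.452,-.322,.022])
R=(Rot.from_euler('z',yaw)*Rot.from_euler('y',-a)).as_matrix()
q=Rot.from_matrix(np.c_[np.cross(R[:,0],-R[:,2]),R[:,0],-R[:,2]]).as_quat()
pt=lambda h:S+R@[.033,0,h]
command_gripper(.085); xy=[.6815,.1455]; qd=down(np.pi/2)
r.reach([*xy,.2],qd); r.move_straight([*xy,.11],speed=.2)
print(r.move_straight([*xy,.073],speed=.06,max_force=8))
command_gripper(0,70); s=r.read_state(); print(s["grip_width"],s["grip_force"],s["contact_force"].round(1))
assert s["grip_width"]>.052
r.move_straight([*xy,.10],speed=.05); r.move_straight([*xy,.24],speed=.15); s=r.read_state(); print(s["grip_width"],s["contact_force"].round(1),s["time_s"])
r.reach(pt(.15),q); shot("wrist","m1.png"); shot("side","m1s.png"); print(r.read_state()["time_s"],r.read_state()["grip_width"])
cv2.imwrite("pics/m1c.png",np.hstack([cv2.resize(cv2.imread("pics/m1.png"),(400,300)),cv2.resize(cv2.imread("pics/m1s.png"),(400,300))]))
E
```

```text
False
0.05635312297929628 78.04309129714966 [-1.5 -0.5  5.1]
0.05675235439174975 [-0.7 -0.6 -3.7] 40.7917
42.8333 0.05639513449171681
```

View pics/m1c.png

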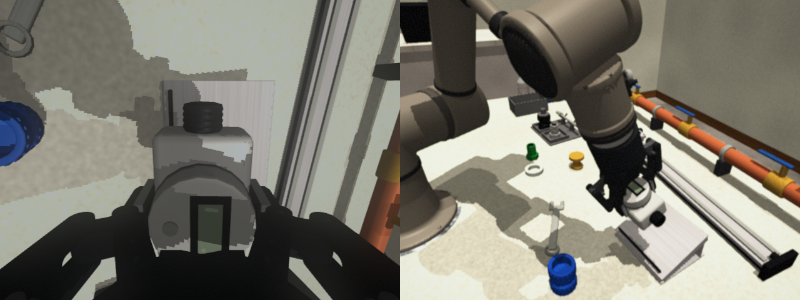

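The meter is gripped square and hangs above the stand; the plate is visible below it. Lowering along the plate's normal.

```bash
python3 - <<'E'
from act import *
yaw=np.radians(8.5); a=np.radians(22); S=np.array([.452,-.322,.022])
R=(Rot.from_euler('z',yaw)*Rot.from_euler('y',-a)).as_matrix()
pt=lambda h:S+R@[.033,0,h]
r.move_straight(pt(.06),speed=.12); hit=r.move_straight(pt(.029),speed=.03,max_force=8)
s=r.read_state(); print(hit,"TCP in stand",(R.T@(s["eef_pos"]-S)).round(4),s["contact_force"].round(1))
command_gripper(.064); r.hold(.3); command_gripper(.085); r.move_straight(pt(.16),speed=.12)
r.reach([.45,0,.35],down(np.pi/2)); r.hold(.5); print(r.read_state()["time_s"])
im,d,P=shot("top","f.png"); np.savez("f.npz",im=im,d=d,P=P); shot("side","fs.png")
A=cv2.imread("pics/f.png");B=cv2.imread("pics/fs.png")
cv2.imwrite("pics/fc.png",np.vstack([np.hstack([cv2.resize(A[180:330,140:340],(400,300)),cv2.resize(A[180:330,400:600],(400,300))]),np.hstack([cv2.resize(B[160:310,190:390],(400,300)),cv2.resize(B[300:450,310:510],(400,300))])]))
E
```

```text
True TCP in stand [0.0329 0.0002 0.0362] [-2.3  0.   5.2]
48.45
```

View pics/fc.png

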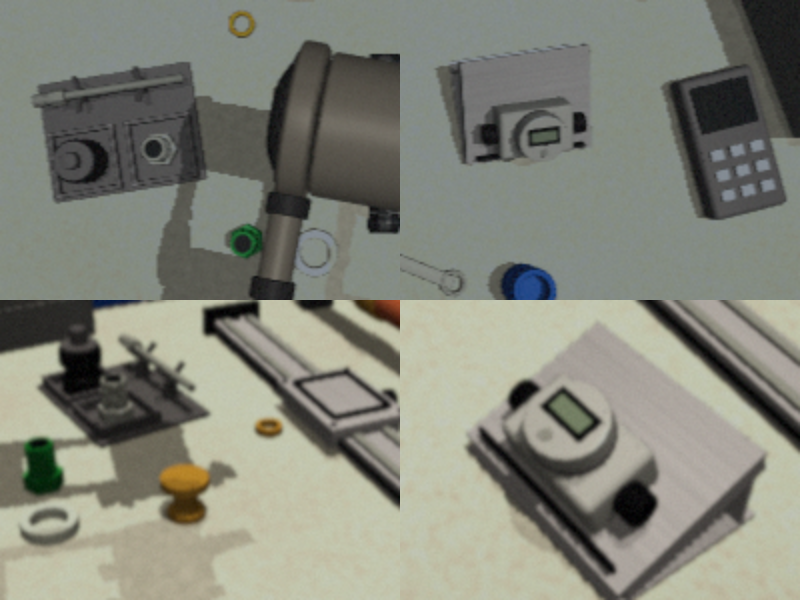

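Everything looks placed: the probe lies in both notches with its hexagon outside, the plug is flush, and the meter is against the ledge. A numeric check of the meter, probe and plug follows.

```bash
python3 - <<'E'
from meas import *
z=np.load("f.npz");P,d=z["P"],z["d"]
# stand in the top camera's own frame (bias ~+1.7mm x)
yaw=np.radians(8.5);a=np.radians(22);R=(Rot.from_euler('z',yaw)*Rot.from_euler('y',-a)).as_matrix()
S=np.array([.4537,-.3215,.022]); q=(P[190:275,400:520].reshape(-1,3)-S)@R
pl=q[(q[:,0]>.07)&(q[:,0]<.11)&(abs(q[:,1])<.06)]; print("plate z",np.median(pl[:,2]))
def fit(sel): 
    t=q[sel];A=np.c_[t[:,:2],np.ones(len(t))];c=np.linalg.lstsq(A,t[:,2],rcond=None)[0];return len(t),t.mean(0).round(4),c.round(3)
reg=(q[:,2]>.049)&(q[:,2]<.064); print("register",fit(reg),*rect(q[reg]))
blk=(q[:,2]>.027)&(q[:,2]<.042)&(abs(q[:,1])<.055)&(abs(q[:,0]-.03)<.05); print("block",fit(blk),*rect(q[blk]))
TY=np.radians(9.25);c,s=np.cos(TY),np.sin(TY);M=np.array([[c,-s],[s,c]])
T=P[190:300,120:260].reshape(-1,3).copy(); T[:,:2]=(T[:,:2]-[.471,.3103])@M
pr=T[(T[:,2]>.037)&(T[:,2]<.06)&(abs(T[:,0]-.05)<.022)]
pr=T[(T[:,2]>.037)&(T[:,2]<.06)&(abs(T[:,0]-.05)<.014)]
print("probe",len(pr),pr.mean(0).round(4),np.percentile(pr[:,1],[0,1,99,100]).round(4),"slope",np.polyfit(pr[:,1],pr[:,0],1).round(3),"z",np.median(pr[:,2]),[ (k,round(np.median(pr[abs(pr[:,1]-k)<.01,2]),4)) for k in(-.07,0,.025,.055)])
for n,zl,zh,y in(("pluggrip",.078,.1,.046),("flange",.062,.074,.046),("adap",.048,.065,-.046)):
    k=T[(T[:,2]>zl)&(T[:,2]<zh)&(abs(T[:,0]+.028)<.035)&(abs(T[:,1]-y)<.035)]; print(n,len(k),k.mean(0).round(4),*rect(k))
im,_=optics.get_image("top"); print(r.read_state()["time_s"])
E
```

```text
plate z -0.0008067907698109805
register (464, array([0.035 , 0.0019, 0.0556]), array([-0.016, -0.   ,  0.056])) [33.4  0.4] [55.7 53.6] 39.8
block (493, array([0.0405, 0.0073, 0.0329]), array([0.   , 0.007, 0.033])) [34.3  0. ] [109.8  58.5] 89.5
probe 426 [0.0496 0.0083 0.0454] [-0.0889 -0.0872  0.0875  0.0893] slope [-0.001  0.05 ] z 0.04533452705781806 [(-0.07, np.float64(0.045)), (0, np.float64(0.0448)), (0.025, np.float64(0.0447)), (0.055, np.float64(0.0473))]
pluggrip 72 [-0.0283  0.0445  0.0871] [-28.3  44.8] [20.  18.1] 81.0
flange 274 [-0.0293  0.0433  0.0674] [-28.6  45. ] [48.4 48.3] 17.3
adap 135 [-0.0284 -0.0456  0.0559] [-28.4 -45. ] [28.  28.4] 21.4
48.6
```

All is within limits, but the meter sits about 4 mm short of the ledge. I'll nudge it gently down-slope with closed fingers until it touches.

```bash
python3 - <<'E'
from meas import *
yaw=np.radians(8.5);a=np.radians(22);S=np.array([.452,-.322,.022])
R=(Rot.from_euler('z',yaw)*Rot.from_euler('y',-a)).as_matrix()
q=Rot.from_matrix(np.c_[np.cross(R[:,0],-R[:,2]),R[:,0],-R[:,2]]).as_quat()
pt=lambda x,h:S+R@[x,0,h]
command_gripper(0.0,20); r.reach(pt(.10,.15),q); print(r.move_straight(pt(.10,.038),speed=.1,max_force=8)); r.hold(.2)
hit=r.move_straight(pt(.064,.038),speed=.012,max_force=4); s=r.read_state()
print(hit,(R.T@(s["eef_pos"]-S)).round(4),(R.T@s["contact_force"]).round(1))
r.move_straight(pt(.10,.04),speed=.05); r.move_straight(pt(.10,.15),speed=.15); r.reach([.45,0,.35],down(np.pi/2)); r.hold(.5)
im,d,P=shot("top","g.png"); shot("side","gs.png")
S=np.array([.4537,-.3215,.022]); q=(P[190:275,400:520].reshape(-1,3)-S)@R
reg=(q[:,2]>.049)&(q[:,2]<.064); print("register",q[reg].mean(0).round(4),*rect(q[reg]))
blk=(q[:,2]>.027)&(q[:,2]<.042)&(abs(q[:,1])<.055)&(abs(q[:,0]-.03)<.05); print("block",*rect(q[blk]))
print(r.read_state()["time_s"])
A=cv2.imread("pics/g.png");B=cv2.imread("pics/gs.png")
cv2.imwrite("pics/gc.png",np.hstack([cv2.resize(A[180:330,400:600],(400,300)),cv2.resize(B[300:450,310:510],(400,300))]))
E
```

```text
False
True [0.0798 0.0002 0.0381] [2.6 1.6 2. ]
register [0.0311 0.0019 0.0558] [29.1  1.1] [55.1 53.5] 38.5
block [30.8 -0.1] [109.8  59.8] 88.6
57.25
```

View pics/gc.png

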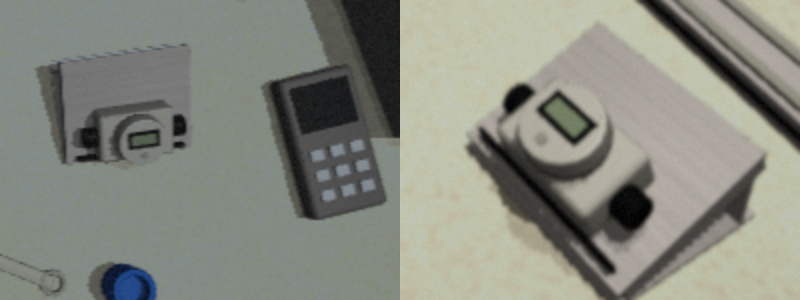

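The meter is now against the ledge (its x measures about 29 to 31 mm), flat and face up. Handing in.

```bash
python3 -c "
from h import *
print(r.finish_job())"
```

```text
the job is handed in; nothing more can be done
None
```

I handed the job in at about 57 s with everything set out as asked and the strainer left alone; the camera check put every placed part within its limits, but the hand-in returned no verdict.

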